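# Set out the mould-making bench for the next rubber mix

## Task

Set out the bench for the next mould: stand the grey plinth in the middle of the green moulding board and the red model on the centre of the plinth, and stand the empty yellow mixing cup in the middle of the scale's pan. Stand the white jar with the blue cap on the bench beside the scale, on the side where the moulding board is, and the dark grey bottle with the black cap on the opposite side of the scale, each straight out sideways from the centre of the pan and about 3 cm clear of the scale's side. Let nothing tip over, and leave the jar with the orange cap and the amber bottle where they stand.

Things in the scene. Friction and masses are not known exactly. Their poses are not given: they have to be found in the camera images.
- board: fixed green moulding board lying on the bench, 130 x 130 mm, 12 mm thick, with a white cross and a white circle (82 mm across) marking its middle; origin at the centre of its underside, so its top is at z = 12 mm. It stands on either side (left or right) of the scale, turned by up to 0.15 rad.
- scale: fixed grey bench scale; origin on the bench right below the centre of its round steel pan (104 mm across, rigid, top 40 mm above the bench). Housing 30 mm high, from x = -85 to +60 mm and y = -65 to +65 mm in its own frame. Own x points away from the robot (display and buttons on the robot's side), own y to the robot's left, turned by up to 0.15 rad. Its sides are its +y and -y faces.
- plinth: plinth: plain grey concrete disc, 58 mm across, 25 mm high, about 0.15 kg; origin at the centre of its underside. Its z axis points up; its yaw does not matter.
- model: red turned model (a small finial), 88 mm high, about 0.12 kg; round foot 46 mm across, 12 mm high; narrow neck 26 mm across at 26 mm; straight belly 38 mm across from 34 to 64 mm above its underside; pointed top; origin at the centre of its underside. Its z axis points up; its yaw does not matter.
- cup: empty yellow plastic mixing cup, open at the top, rim 58 mm across, 80 mm high, wall 3 mm, slightly narrower below, about 0.06 kg; origin at the centre of its underside. Its z axis points up; its yaw does not matter.
- jar: closed white jar with a BLUE cap and a paper label, 56 mm across, 95 mm high, about 0.25 kg; straight-sided up to 70 mm, cap 50 mm across from 79 mm up; origin at the centre of its underside. Its z axis points up; its yaw does not matter.
- bottle: closed dark grey bottle with a BLACK cap and a paper label, body 56 mm across and straight up to 75 mm, 120 mm high in all, cap 26 mm across, about 0.3 kg; origin at the centre of its underside. Its z axis points up; its yaw does not matter.
- other_jar: bystander to be left alone: white jar with an ORANGE cap, 56 mm across, 95 mm high, loose; origin at the centre of its underside.
- other_bottle: bystander to be left alone: amber bottle with a white cap, 56 mm across, 120 mm high, loose; origin at the centre of its underside.

How it is judged:
At the end, for the whole second after the job is handed in: Plinth on board, within 12 mm of centre; model on plinth, within 9 mm; cup on pan, within 12 mm. Beside the scale, jar (board side) and bottle (other side) on the bench, each 15 to 45 mm clear of its side and within 15 mm of the scale's own y axis. All upright, released, at rest (horizontal distance between plinth and board below 0.012 m and height (world z) of plinth between 0.008 and 0.016 m and horizontal distance between model and plinth below 0.009 m and height (world z) of model between 0.033 and 0.041 m and horizontal distance between cup and scale below 0.012 m and height (world z) of cup between 0.036 and 0.044 m and x of jar in the frame of scale between -0.015 and 0.015 m and x of bottle in the frame of scale between -0.015 and 0.015 m and height (world z) of each of jar, bottle below 0.004 m and ((y of board in the frame of scale above 0 m and y of jar in the frame of scale between 0.108 and 0.138 m and y of bottle in the frame of scale between -0.138 and -0.108 m) or (y of board in the frame of scale below 0 m and y of jar in the frame of scale between -0.138 and -0.108 m and y of bottle in the frame of scale between 0.108 and 0.138 m)) and angle between each of plinth, model, cup, jar, bottle's own z axis and vertical below 0.08 rad and linear speed of each of plinth, model, cup, jar, bottle below 0.01 m/s and angular speed of each of plinth, model, cup, jar, bottle below 0.1 rad/s); the robot touches nothing.
It fails at once if one of the loose things is tipped over (more than 0.6 rad) (angle between any of plinth, model, cup, jar, bottle, other_jar, other_bottle's own z axis and vertical above 0.6 rad).
It fails at once if the jar with the orange cap is moved by more than 25 mm (distance of other_jar from where it was at the start of the episode above 0.025 m).
It fails at once if the amber bottle is moved by more than 25 mm (distance of other_bottle from where it was at the start of the episode above 0.025 m).
It also fails if it takes over 141 s, if anything falls off the work surface, if the arm or the gripper's body presses on something with over 40 N, if the wrist force passes 120 N, or if a joint passes its speed limit or range.

## Robot

A 6-joint arm with a two-finger parallel gripper is mounted at the origin on the work surface. World frame = base frame: x ahead of the robot, y to its left, z up, the work surface at z = 0. Lengths are in m, angles in rad, forces in N, time in s.
With the tool pointing down it reaches from about 0.25 to 0.775 m from the base axis. Payload 4 kg.
Tool frame: the origin (TCP) lies where the fingers leave the gripper's body, on its centre line; the fingertips stand 97 mm ahead of it and the grasp point (between the pads) lies 78 mm ahead of it; z points along the fingers, x is the direction in which the jaws open and shut, and the axes are right-handed (so a half turn about z gives the same grasp; the last joint's range is limited). The gripper opens to 94 mm and grips with 3 to 60 N. Pads are 16 mm wide; open, the fingers measure 119 mm over their backs; the gripper's body (75 mm by 177 mm) begins 78 mm behind the grasp point.
Start: joints at [1.136, 0.087, 1.371, -0, 1.684, -0.103], TCP at [0.179, 0.52, 0.303] pointing down, gripper open.
Joint ranges: [-3.1, 3.1], [-0.76, 2.03], [0.27, 2.55], [-1.08, 4.22], [0.17, 2.65], [-2.57, 2.57]. Speed limits (rad/s): [2.79, 2.79, 3.14, 3.14, 3.14, 3.14].

## Interface

Orientations are given as [roll, pitch, yaw] about the fixed x, y, z axes, in that order (R = Rz(yaw) Ry(pitch) Rx(roll)).
In Python, from bench import * gives the robot as it stands.
- The arm moves only by the tool jog_arm, never from a script. Its argument "moves" is a list of rows, each a list of 7 numbers: the turn, a rotation vector about the world's x, y, z in rad, then the shift along the world's x, y, z in mm, then the finger opening in mm, from 0 to 94. In form: [[rx, ry, rz, tx, ty, tz, fingers], ...]. A call has 1 to 12 rows; each row shifts and turns the commanded pose from where the row before left it; what a row does not reach is not made up. A row lasts 1/8 s, in which the tool goes at most 62.5 mm and 10.7 degrees, less where a joint would pass 70% of its speed; a pose out of reach is approached as far as the arm can. A call is refused whole if a number of a shift passes 62.5 or a number of a turn 0.188, either way. A call with a gripper value outside its range is refused whole. The fingers move at their own pace and stop on an object; the grip force is fixed at half the most. Time passes only in rows, so rows that do not move let the fingers close. It gives the time, the measured TCP pose, the force and the opening at its end, in the units of the state.
- get_obs(): the state, without advancing time (a new reading comes with each control period).
- snapshot(name): name is "side" or "top"; returns the picture (384x512x3 uint8, red, green, blue); there is no depth.
- get_calibration(name): a dict with "camera_matrix" (3x3 intrinsics, pixels), "k1" (the pictures are not rectified: a ray, as slopes to the right and down, at radius r is drawn at 1 + k1 r^2 times it, then the intrinsics apply), "R" (3x3) and "t" (3): a world point X has camera coordinates R X + t. Camera axes: x right, y down, z forward; pixel columns grow to the right and rows downward; lengths in m; the calibration is good to about 2 mm. A picture is of the moment at which its call begins. get_calibration takes no time and is no camera call.
- close_job(): hands the job in, once; it reports no verdict.
Trained networks look in the newest picture that a camera, given by its name, has taken for a name from the list of things; names that differ only in an ending like _2 or _b are one class to them, and where a whole thing is asked for, a point or a joint stands for the part that bears it (a point fixed in the world has none). Each returns a list of dicts, best first, with "conf" (0 to 1); they miss things now and then, are a little off and sometimes report something else, mostly with a low value. They report only what shows in the picture. A call takes as long as a camera call.
- look_for(label, camera): "bbox" ([left, top, right, bottom] in pixels, round what is visible of it).
The state is a dict: "time": time; "joint_positions": joint angles; "qvel": joint speeds; "joint_torque": joint torques, N m; "tool_pos": TCP position; "ee_rot": TCP orientation; "wrist_force": force on the tool from outside, world axes, zero at the start; "wrist_torque": the same for the moment, N m; "width": finger opening in m.
Only numpy, scipy, OpenCV 4.12 (cv2) and the standard library are available. Lean on these libraries where they do the work, as an engineer would, in place of code of your own. Each camera call takes 0.05 s, during which the arm holds its last target.

## Working session

There is one attempt and no reset: what is moved stays moved. The work goes in short steps, Python scripts to look and compute and a tool call to move; the robot and the scene stay as the last step left them, time stands still between calls to the robot, and variables do not carry over. Pictures are saved under pics/ and viewed, and the job is handed in when it is done.

Besides the shell and the picture viewer there is one more tool, called after "Call:" as a command line: name --pt "numbers of a row" for each row, then --argument value for the rest. jog_arm: Moves the arm, as the interface text tells. Its arguments: {"type":"object","properties":{"moves":{"type":"array","items":{"type":"array","items":{"type":"number"}}}},"required":["moves"]}

```bash
mkdir -p pics; ls; python3 - <<'E'
from bench import *
import cv2
for n in ("side","top"):
    im=snapshot(n); cv2.imwrite(f"pics/{n}0.png",im[:,:,::-1])
    c=get_calibration(n); print(n,c)
    for l in ["board","scale","plinth","model","cup","jar","bottle","other_jar","other_bottle"]:
        r=look_for(l,n); print(l,[(round(d["conf"],2),[round(v) for v in d["bbox"]]) for d in r[:4]])
o=get_obs();print(o)
E
```

```text
pics
side {'camera_matrix': array([[379.17834596,   0.        , 243.65760726],
       [  0.        , 379.17834596, 189.92584391],
       [  0.        ,   0.        ,   1.        ]]), 'k1': 0.04066537803869505, 'R': array([[-0.99640439, -0.08168542,  0.02248958],
       [-0.06330372,  0.54135292, -0.838409  ],
       [ 0.05631099, -0.83681808, -0.54457742]]), 't': array([0.49342588, 0.07941844, 0.95441416])}
board [(0.78, [177, 161, 230, 191]), (0.43, [264, 145, 287, 185])]
scale [(0.85, [153, 211, 229, 263])]
plinth [(0.52, [292, 134, 312, 165])]
model [(0.64, [257, 221, 277, 260])]
cup [(0.73, [293, 136, 309, 163]), (0.73, [264, 145, 285, 184])]
jar [(0.63, [264, 146, 284, 186])]
bottle []
other_jar [(0.73, [240, 112, 256, 142])]
other_bottle [(0.72, [296, 256, 331, 315])]
top {'camera_matrix': array([[347.9529341 ,   0.        , 259.15603326],
       [  0.        , 347.9529341 , 194.30727707],
       [  0.        ,   0.        ,   1.        ]]), 'k1': -0.01536844805750089, 'R': array([[ 0.01610618, -0.99986929, -0.0014097 ],
       [-0.99627383, -0.01592876, -0.08476276],
       [ 
[... 506 characters left out ...]
(0.77, [134, 236, 164, 260])]
{'time': 1.0, 'joint_positions': array([ 1.13591595e+00,  8.71920545e-02,  1.37065464e+00,  5.03806752e-06,
        1.68362285e+00, -1.03130795e-01]), 'qvel': array([-0.00025017,  0.00010491,  0.0014792 , -0.00107037,  0.0013447 ,
        0.00107601]), 'joint_torque': array([ 1.27827821e-03, -3.40045273e+01, -3.02612150e+01,  7.20012747e-02,
        2.35745322e-02, -2.52763886e-05]), 'tool_pos': array([0.17915973, 0.52001874, 0.30273327]), 'ee_rot': array([ 3.14158496e+00, -1.22968517e-04,  1.23904732e+00]), 'wrist_force': array([ 0.03498772, -0.00083176,  0.03074494]), 'wrist_torque': array([-0.00346205, -0.0002033 , -0.00092996]), 'width': 0.09381070756235098}
```

View pics/side0.png

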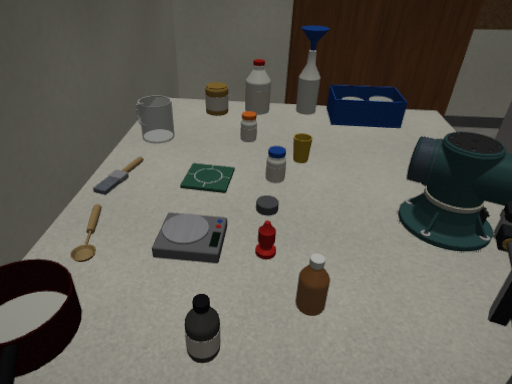

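View pics/top0.png

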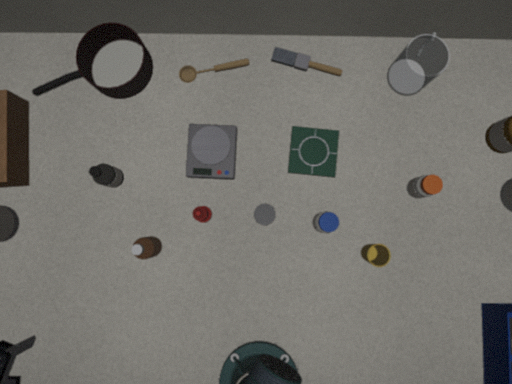

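```bash
python3 - <<'E'
import cv2,numpy as np
t=cv2.imread("pics/top0.png"); s=cv2.imread("pics/side0.png")
def z(im,x0,y0,x1,y1,f,n): cv2.imwrite(n,cv2.resize(im[y0:y1,x0:x1],None,fx=f,fy=f,interpolation=cv2.INTER_CUBIC))
z(t,80,115,260,265,4,"pics/t_l.png"); z(t,240,115,440,275,4,"pics/t_r.png")
z(s,140,110,340,260,4,"pics/s_u.png"); z(s,150,210,340,360,4,"pics/s_l.png")
E
```

```text
(no output)
```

View pics/t_l.png

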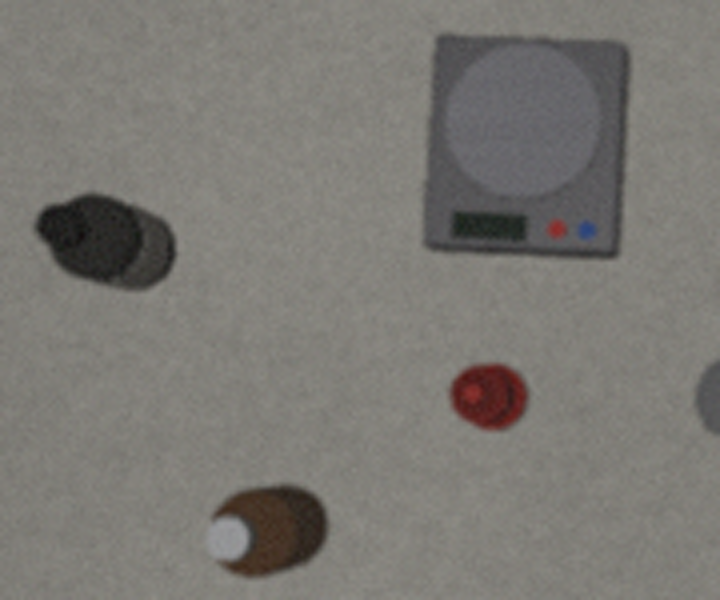

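View pics/t_r.png

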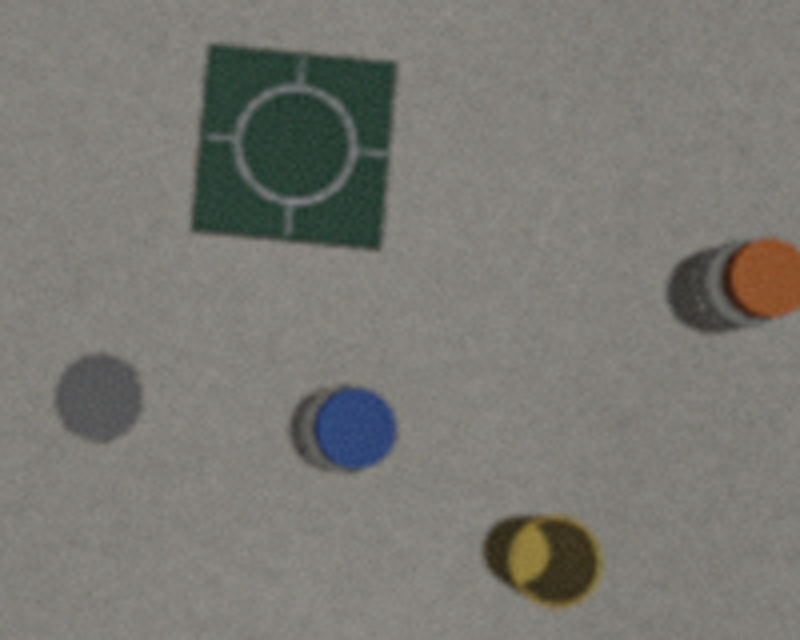

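View pics/s_u.png

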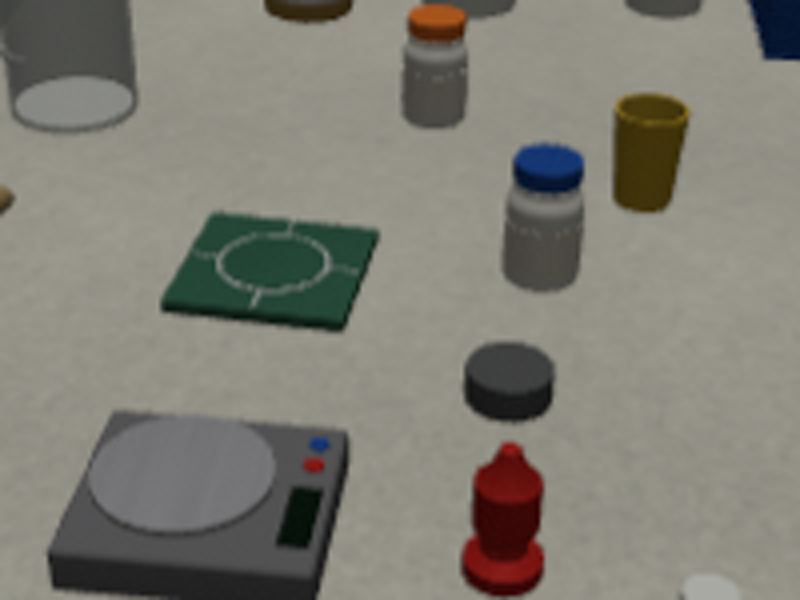

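View pics/s_l.png

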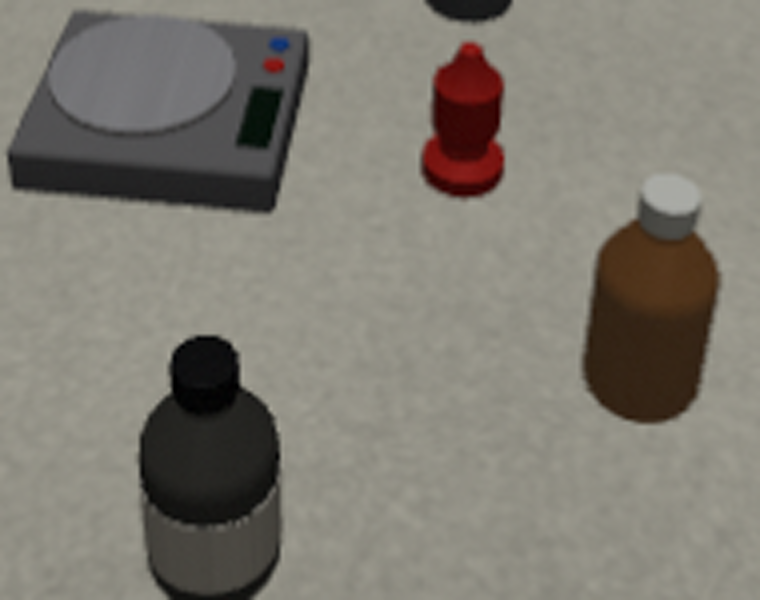

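```bash
cat > h.py <<'E'
import numpy as np,cv2
from bench import *
from scipy.optimize import least_squares
CAL={n:get_calibration(n) for n in("side","top")}
def proj(n,X):
    c=CAL[n]; p=np.atleast_2d(X)@c["R"].T+c["t"]; s=p[:,:2]/p[:,2:]
    s=s*(1+c["k1"]*(s**2).sum(1,keepdims=True)); K=c["camera_matrix"]
    return s@K[:2,:2].T+K[:2,2]
def tri(pt=None,ps=None,z=None):
    def r(v):
        X=v if z is None else [v[0],v[1],z]; o=[]
        if pt is not None:o+=list(proj("top",X)[0]-pt)
        if ps is not None:o+=list(proj("side",X)[0]-ps)
        return o
    s=least_squares(r,[.4,0,.05] if z is None else [.4,0])
    return np.array(s.x)*1000, np.round(s.fun,1)
def cr(u,v,ox,oy,f=4): return np.array([(u+.5)/f-.5+ox,(v+.5)/f-.5+oy])
E
python3 - <<'E'
from h import *
np.set_printoptions(precision=1,suppress=True)
tl=lambda u,v:cr(u,v,80,115); tr=lambda u,v:cr(u,v,240,115)
su=lambda u,v:cr(u,v,140,110); sl=lambda u,v:cr(u,v,150,210)
F={"board":(tr(296,145),su(273,263),12),"pan":(tl(522,120),su(183,473),40),"jarcap":(tr(357,428),su(548,160),95),
"cuprim":(tr(556,561),su(651,110),80),"plinth":(tr(99,398),su(509,366),25),"modeltip":(tl(472,393),su(511,447),88),
"botcap":(tl(60,226),sl(205,352),120),"ob":(tl(229,539),sl(671,191),120),"oj":(tr(769,278),su(438,17),95)}
for k,(a,b,z) in F.items():
    print(k,tri(a,b),"fixed z both",tri(a,b,z/1000)[0],"top",tri(a,None,z/1000)[0],"side",tri(None,b,z/1000)[0])
print("board corners")
C=[tri(p,None,.012)[0] for p in (tr(209,45),tr(397,63),tr(381,249),tr(192,232))];print(np.array(C),np.mean(C,0))
C=[tri(None,p,.012)[0] for p in (su(215,214),su(379,231),su(345,320),su(165,303))];print(np.array(C),np.mean(C,0))
print("scale corners")
C=[tri(p,None,.03)[0] for p in (tl(438,36),tl(629,43),tl(616,257),tl(426,246))];print(np.array(C))
C=np.array(C)
print(np.arctan2(*(C[0]-C[3])[::-1]),np.arctan2(*(C[1]-C[2])[::-1]),np.arctan2(*(C[0]-C[1])[::-1])-np.pi/2,np.arctan2(*(C[3]-C[2])[::-1])-np.pi/2)
E
```

```text
board (array([ 611.5, -139.4,    9. ]), array([ 0. ,  0.1, -0.2, -0. ])) fixed z both [ 610.9 -138.1] top [ 611.2 -138.9] side [ 610.1 -134.3]
pan (array([616.9, 139.5,  36.9]), array([ 0. ,  0.5, -0.5, -0.1])) fixed z both [616.3 140.6] top [617.7 139.1] side [614.8 143.5]
jarcap (array([ 418.6, -164.4,   92. ]), array([-0. ,  0.2, -0.3, -0. ])) fixed z both [ 418.6 -163.1] top [ 419.1 -163.8] side [ 418.  -158.4]
cuprim (array([ 338.8, -290.8,   76.3]), array([-0. ,  0.1, -0.1, -0. ])) fixed z both [ 339.2 -288.8] top [ 339.4 -289.5] side [ 339.2 -282.7]
plinth (array([436.7,  -7.3,  22.8]), array([-0. ,  0.1, -0.1, -0. ])) fixed z both [436.7  -6.5] top [436.8  -7.3] side [436.6  -4.1]
modeltip (array([434.6, 158.5,  85.2]), array([-0. ,  0.4, -0.3, -0. ])) fixed z both [434.6 159.4] top [435.5 158. ] side [434.  162.1]
botcap (array([530.5, 403.9, 119.2]), array([ 0. ,  0.1, -0.1, -0. ])) fixed z both [530.4 404.1] top [530.7 403.5] side [530.2 404.5]
ob (array([345.2, 293.8, 117.9]), array([-0. ,  0.4, -0.3, -0. ])) fixed z both [345.4 294.4] top [346.3 293. ] side [345.1 296. ]
oj (array([ 514.7, -419.9,   91.8]), array([-0. ,  0.3, -0.5, -0.1])) fixed z both [ 514.4 -417.9] top [ 515.2 -418.4] side [ 512.7 -411.6]
board corners
[[ 679.8  -79.2]
 [ 669.4 -208. ]
 [ 540.8 -196.6]
 [ 550.4  -68.7]] [ 610.1 -138.1]
[[ 665.3 -200.8]
 [ 539.  -190. ]
 [ 549.5  -65.4]
 [ 675.1  -72.3]] [ 607.2 -132.1]
scale corners
[[676.5 198.8]
 [673.6  70.2]
 [528.7  75.7]
 [534.  202. ]]
-0.02201080097029817 -0.03765581559207515 -0.022544684914149293 -0.04248520195145278
```

Call:
jog_arm --pt "0 0 -0.1 21.5 -44 0 94" --pt "0 0 -0.1 21.5 -44 0 94" --pt "0 0 -0.1 21.5 -44 0 94" --pt "0 0 -0.1 21.5 -44 0 94" --pt "0 0 -0.1 21.5 -44 0 94" --pt "0 0 -0.1 21.5 -44 0 94" --pt "0 0 -0.1 21.5 -44 0 94" --pt "0 0 -0.1 21.5 -44 0 94" --pt "0 0 -0.1 21.5 -44 0 94" --pt "0 0 -0.1 21.5 -44 0 94" --pt "0 0 -0.1 21.5 -44 0 94" --pt "0 0 -0.139 21.5 -43 0 94"

```text
time: 2.5
tool_pos: [0.4376, -0.0086, 0.303]
ee_rot: [-3.142, -0.001, -0.005]
wrist_force: [0.6, 0.5, 0.5]
width: 0.094
```

Call:
jog_arm --pt "0 0 0 -0.5 1 -40 94" --pt "0 0 0 0 0 -45 94" --pt "0 0 0 0 0 -45 94" --pt "0 0 0 0 0 -35 94" --pt "0 0 0 0 0 -20 94" --pt "0 0 0 0 0 -12 94" --pt "0 0 0 0 0 -6 94" --pt "0 0 0 0 0 0 94"

```text
time: 3.5
tool_pos: [0.437, -0.006, 0.1]
ee_rot: [3.141, -0.001, 0.0]
wrist_force: [-0.7, -0.4, 0.7]
width: 0.0941
```

Call:
jog_arm --pt "0 0 0 0 0 0 50" --pt "0 0 0 0 0 0 50" --pt "0 0 0 0 0 0 50" --pt "0 0 0 0 0 0 50" --pt "0 0 0 0 0 0 50" --pt "0 0 0 0 0 0 50" --pt "0 0 0 0 0 15 50" --pt "0 0 0 0 0 25 50" --pt "0 0 0 0 0 30 50" --pt "0 0 0 0 0 10 50" --pt "0 0 0 0 0 0 50"

```text
time: 4.88
tool_pos: [0.4369, -0.006, 0.1803]
ee_rot: [3.141, -0.002, 0.0]
wrist_force: [0.2, -0.0, -0.7]
width: 0.0569
```

```bash
python3 - <<'E'
from bench import *
import cv2,numpy as np
print(get_obs()["wrist_force"])
a=snapshot("side")[:,:,::-1];b=snapshot("top")[:,:,::-1]
o=np.hstack([cv2.resize(a[100:290,140:340],None,fx=2,fy=2),cv2.resize(b[100:290,180:380],None,fx=2,fy=2)])
cv2.imwrite("pics/p1.png",o)
E
```

```text
[ 0.16290117 -0.03491402 -0.67676923]
```

View pics/p1.png

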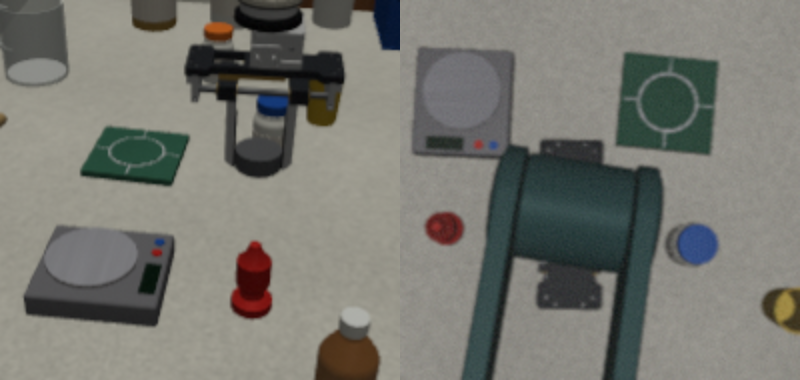

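Call:
jog_arm --pt "0 0 0 10 -7 0 50" --pt "0 0 0 25 -19 0 50" --pt "0 0 0 35 -27 0 50" --pt "0 0 0 35 -27 0 50" --pt "0 0 0 35 -27 0 50" --pt "0 0 0 22 -17 0 50" --pt "0 0 0 11.5 -8 0 50" --pt "0 0 0 0 0 -15 50" --pt "0 0 0 0 0 -25 50" --pt "0 0 0 0 0 -15 50" --pt "0 0 0 0 0 -7 50" --pt "0 0 0 0 0 -4 50"

```text
time: 6.48
tool_pos: [0.61, -0.1377, 0.1136]
ee_rot: [3.142, -0.0, 0.0]
wrist_force: [0.2, 1.0, -1.2]
width: 0.0575
```

Call:
jog_arm --pt "0 0 0 0 0 -1 50" --pt "0 0 0 0 0 -1 50" --pt "0 0 0 0 0 0 50"

```text
time: 6.85
tool_pos: [0.6104, -0.1381, 0.1122]
ee_rot: [3.141, -0.001, -0.0]
wrist_force: [0.5, 0.1, -2.4]
width: 0.0576
```

Call:
jog_arm --pt "0 0 0 0 0 0 94" --pt "0 0 0 0 0 0 94" --pt "0 0 0 0 0 0 94" --pt "0 0 0 0 0 0 94" --pt "0 0 0 0 0 15 94" --pt "0 0 0 0 0 40 94" --pt "0 0 0 0 0 45 94" --pt "0 0 0 0 0 40 94" --pt "0 0 0 -26 47 0 94" --pt "0 0 0 -30 50 0 94" --pt "0 0 0 -30 50 0 94" --pt "0 0 0 -30 50 0 94"

```text
time: 8.35
tool_pos: [0.4932, 0.0604, 0.2532]
ee_rot: [-3.141, -0.002, -0.0]
wrist_force: [0.3, 1.2, 0.5]
width: 0.0942
```

Call:
jog_arm --pt "0 0 0 -30 50 0 94" --pt "0 0 0 -30 50 0 94" --pt "0 0 0 0 0 0 94" --pt "0 0 0 0 0 0 94"

```text
time: 8.85
tool_pos: [0.4345, 0.1588, 0.2527]
ee_rot: [3.141, -0.002, 0.001]
wrist_force: [-0.3, -1.0, 0.5]
width: 0.0934
```

```bash
python3 - <<'E'
from bench import *
import cv2,numpy as np
print(get_obs()["wrist_force"],get_obs()["tool_pos"])
a=snapshot("side")[:,:,::-1];b=snapshot("top")[:,:,::-1]
o=np.hstack([cv2.resize(a[100:290,140:340],None,fx=2,fy=2),cv2.resize(b[100:290,180:380],None,fx=2,fy=2)])
cv2.imwrite("pics/p2.png",o)
cv2.imwrite("pics/p2z.png",cv2.resize(b[110:200,260:380],None,fx=6,fy=6,interpolation=2))
E
```

```text
[-0.29861022 -1.02842566  0.49872893] [0.43447879 0.15882197 0.25268726]
```

View pics/p2.png

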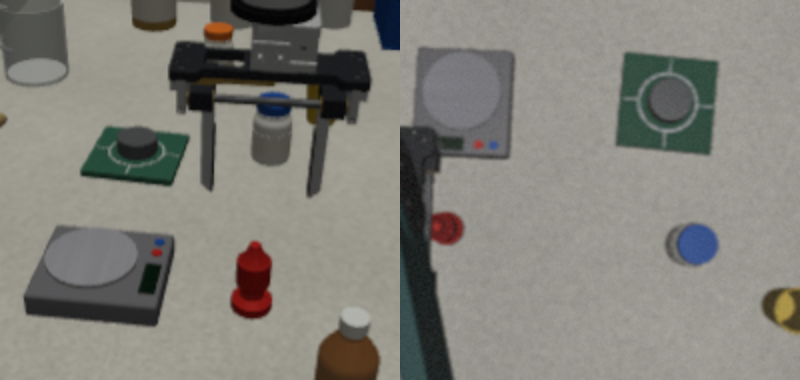

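View pics/p2z.png

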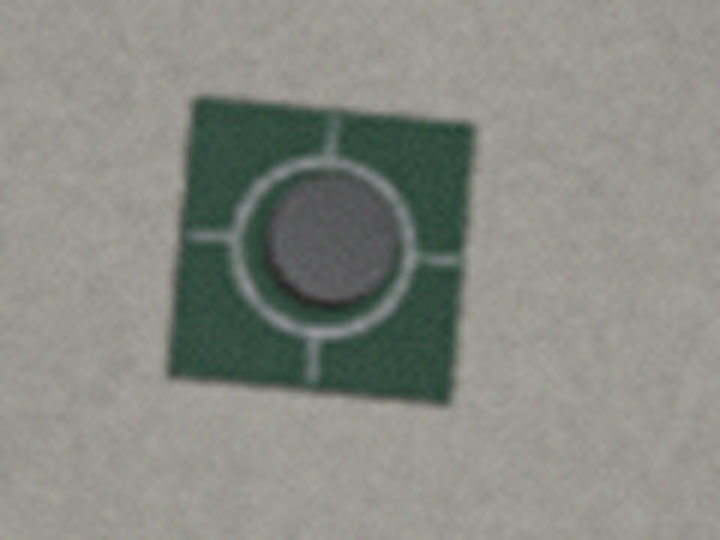

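```bash
python3 - <<'E'
from h import *
print(tri(cr(333,239,260,110,6),None,.037)[0],tri(cr(325,247,260,110,6),None,.012)[0])
E
```

```text
[ 609.86429092 -138.95564529] [ 611.59615823 -139.28785419]
```

Call:
jog_arm --pt "0 0 0 0 0 -25 94" --pt "0 0 0 0 0 -40 94" --pt "0 0 0 0 0 -30 94" --pt "0 0 0 0 0 -18 94" --pt "0 0 0 0 0 -10 94" --pt "0 0 0 0 0 -3 94" --pt "0 0 0 0 0 0 94" --pt "0 0 0 0 0 0 32" --pt "0 0 0 0 0 0 32" --pt "0 0 0 0 0 0 32" --pt "0 0 0 0 0 0 32" --pt "0 0 0 0 0 0 32"

```text
time: 10.45
tool_pos: [0.4341, 0.1591, 0.1257]
ee_rot: [-3.142, -0.0, 0.0]
wrist_force: [-0.2, -0.2, -0.2]
width: 0.0473
```

Call:
jog_arm --pt "0 0 0 0 0 0 32" --pt "0 0 0 0 0 0 32" --pt "0 0 0 0 0 0 32" --pt "0 0 0 0 0 0 32" --pt "0 0 0 0 0 10 32" --pt "0 0 0 0 0 25 32" --pt "0 0 0 0 0 35 32" --pt "0 0 0 0 0 25 32" --pt "0 0 0 0 0 5 32" --pt "0 0 0 0 0 0 32" --pt "0 0 0 0 0 0 32"

```text
time: 11.82
tool_pos: [0.4335, 0.1588, 0.2241]
ee_rot: [3.141, 0.003, -0.0]
wrist_force: [0.2, -0.1, -1.7]
width: 0.0371
```

```bash
python3 - <<'E'
from bench import *
import cv2,numpy as np
a=snapshot("side")[:,:,::-1];b=snapshot("top")[:,:,::-1]
o=np.hstack([cv2.resize(a[100:290,140:340],None,fx=2,fy=2),cv2.resize(b[100:290,180:380],None,fx=2,fy=2)])
cv2.imwrite("pics/p3.png",o)
E
```

```text
(no output)
```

View pics/p3.png

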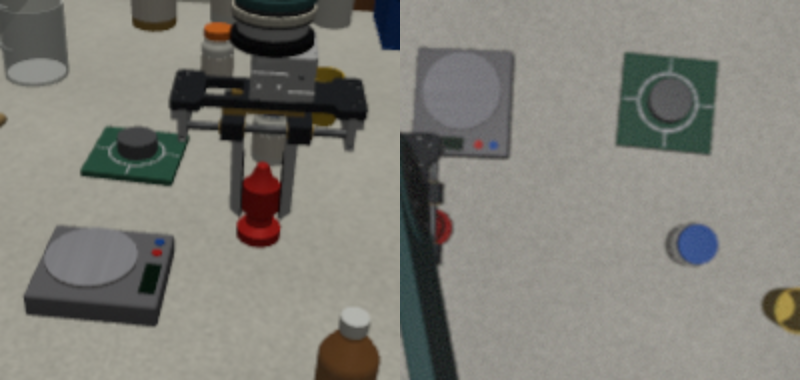

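Call:
jog_arm --pt "0 0 0 8 -15 0 32" --pt "0 0 0 18 -32 0 32" --pt "0 0 0 25 -43 0 32" --pt "0 0 0 25 -43 0 32" --pt "0 0 0 25 -43 0 32" --pt "0 0 0 25 -43 0 32" --pt "0 0 0 25 -41 0 32" --pt "0 0 0 16 -24 0 32" --pt "0 0 0 9 -14 0 32" --pt "0 0 0 0 0 -10 32" --pt "0 0 0 0 0 -20 32" --pt "0 0 0 0 0 -15 32"

```text
time: 13.42
tool_pos: [0.6093, -0.1378, 0.1791]
ee_rot: [-3.141, 0.002, 0.001]
wrist_force: [-0.6, 0.3, -1.9]
width: 0.0373
```

Call:
jog_arm --pt "0 0 0 0 0 -8 32" --pt "0 0 0 0 0 -4 32" --pt "0 0 0 0 0 0 32" --pt "0 0 0 0 0 0 32"

```text
time: 13.92
tool_pos: [0.6105, -0.1391, 0.1696]
ee_rot: [3.141, -0.002, 0.0]
wrist_force: [-0.2, 0.6, -1.1]
width: 0.0372
```

```bash
python3 - <<'E'
from bench import *
import cv2,numpy as np
a=snapshot("side")[:,:,::-1]
cv2.imwrite("pics/p4.png",cv2.resize(a[100:220,150:270],None,fx=5,fy=5,interpolation=2))
E
```

```text
(no output)
```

View pics/p4.png

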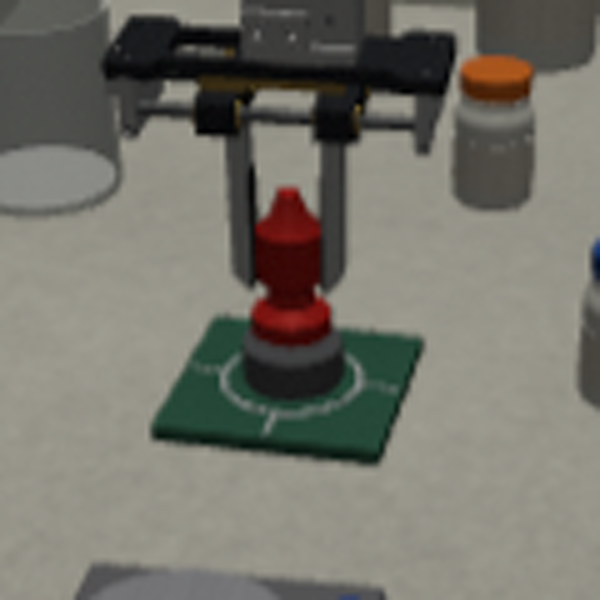

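Call:
jog_arm --pt "0 0 0 0 0 -3 32" --pt "0 0 0 0 0 -2 32" --pt "0 0 0 0 0 -1 32" --pt "0 0 0 0 0 0 32" --pt "0 0 0 0 0 0 32"

```text
time: 14.6
tool_pos: [0.6101, -0.139, 0.1628]
ee_rot: [3.142, 0.0, -0.0]
wrist_force: [-0.5, 0.5, -0.3]
width: 0.0373
```

Call:
jog_arm --pt "0 0 0 0 0 -1 32" --pt "0 0 0 0 0 0 32"

```text
time: 14.85
tool_pos: [0.6101, -0.139, 0.1627]
ee_rot: [3.141, -0.0, 0.0]
wrist_force: [-3.4, 0.6, 5.6]
width: 0.0372
```

Call:
jog_arm --pt "0 0 0 0 0 0 94" --pt "0 0 0 0 0 0 94" --pt "0 0 0 0 0 0 94" --pt "0 0 0 0 0 0 94" --pt "0 0 0 0 0 0 94" --pt "0 0 0 0 0 20 94" --pt "0 0 0 0 0 40 94" --pt "0 0 0 0 0 40 94" --pt "0 0 0 0 0 20 94" --pt "0 0 0 -40 -5 0 94" --pt "0 0 0 -50 -7 0 94" --pt "0 0 0 -50 -7 0 94"

```text
time: 16.35
tool_pos: [0.469, -0.1582, 0.2836]
ee_rot: [3.14, -0.002, 0.0]
wrist_force: [-0.8, 0.6, 1.0]
width: 0.0939
```

Call:
jog_arm --pt "0 0 0 -35 -4 0 94" --pt "0 0 0 -16 -2 0 94" --pt "0 0 0 0 0 0 94" --pt "0 0 0 0 0 0 94"

```text
time: 16.85
tool_pos: [0.4201, -0.164, 0.2821]
ee_rot: [3.141, -0.001, 0.0]
wrist_force: [0.3, -0.8, -0.4]
width: 0.0939
```

```bash
python3 - <<'E'
from bench import *
import cv2,numpy as np
a=snapshot("side")[:,:,::-1];b=snapshot("top")[:,:,::-1]
o=np.hstack([cv2.resize(a[100:290,140:340],None,fx=2,fy=2),cv2.resize(b[100:290,180:380],None,fx=2,fy=2)])
cv2.imwrite("pics/p5.png",o)
E
```

```text
(no output)
```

View pics/p5.png

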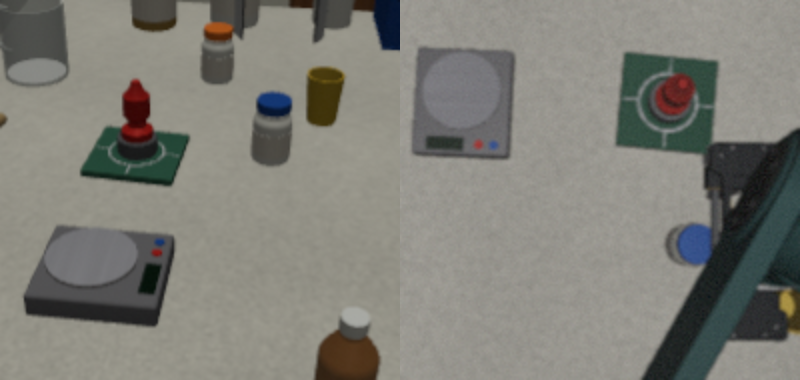

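Call:
jog_arm --pt "0 0 0 -0.5 0 -30 94" --pt "0 0 0 0 0 -45 94" --pt "0 0 0 0 0 -40 94" --pt "0 0 0 0 0 -25 94" --pt "0 0 0 0 0 -13 94" --pt "0 0 0 0 0 -6 94" --pt "0 0 0 0 0 0 94" --pt "0 0 0 0 0 0 50" --pt "0 0 0 0 0 0 50" --pt "0 0 0 0 0 0 50" --pt "0 0 0 0 0 0 50" --pt "0 0 0 0 0 0 50"

```text
time: 18.45
tool_pos: [0.4186, -0.164, 0.1229]
ee_rot: [3.141, -0.0, -0.0]
wrist_force: [-0.6, 0.5, 1.2]
width: 0.0556
```

Call:
jog_arm --pt "0 0 0 0 0 0 50" --pt "0 0 0 0 0 0 50" --pt "0 0 0 0 0 10 50" --pt "0 0 0 0 0 25 50" --pt "0 0 0 0 0 30 50" --pt "0 0 0 0 0 5 50" --pt "0 0 0 0 0 0 50" --pt "0 0 0 0 0 0 50"

```text
time: 19.45
tool_pos: [0.4179, -0.1636, 0.1911]
ee_rot: [-3.14, 0.003, -0.0]
wrist_force: [-0.4, -0.0, -2.8]
width: 0.0555
```

```bash
python3 - <<'E'
from bench import *
import cv2,numpy as np
a=snapshot("side")[:,:,::-1]
cv2.imwrite("pics/p6.png",cv2.resize(a[60:220,150:350],None,fx=3,fy=3))
E
```

```text
(no output)
```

View pics/p6.png

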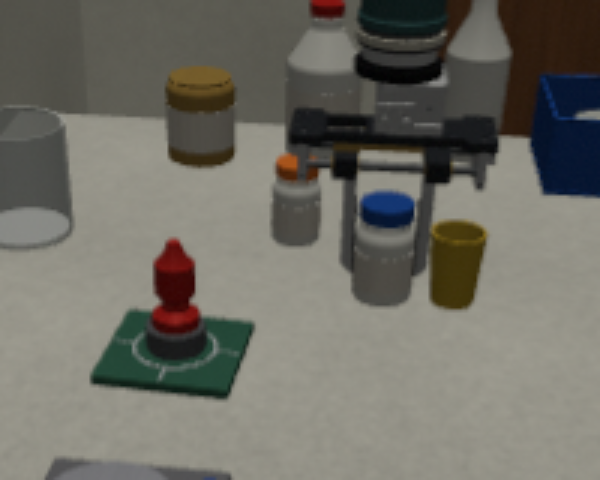

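Call:
jog_arm --pt "0 0 0 0 15 0 50" --pt "0 0 0 5 35 0 50" --pt "0 0 0 10 45 0 50" --pt "0 0 0 25 45 0 50" --pt "0 0 0 40 25 0 50" --pt "0 0 0 45 15 0 50" --pt "0 0 0 40 0 0 50" --pt "0 0 0 20 0 0 50" --pt "0 0 0 10 0 0 50" --pt "0 0 0 0 0 -10 50" --pt "0 0 0 0 0 -20 50" --pt "0 0 0 0 0 -20 50"

```text
time: 21.0
tool_pos: [0.6123, 0.0162, 0.1416]
ee_rot: [-3.141, 0.001, -0.0]
wrist_force: [0.8, -0.1, -2.8]
width: 0.0554
```

Call:
jog_arm --pt "0 0 0 0 0 -8 50" --pt "0 0 0 0 0 -4 50" --pt "0 0 0 0 0 0 50" --pt "0 0 0 0 0 0 50"

```text
time: 21.5
tool_pos: [0.6141, 0.016, 0.1317]
ee_rot: [3.141, -0.002, -0.0]
wrist_force: [0.5, -0.2, -1.6]
width: 0.0554
```

Contact is expected at TCP z ≈ 123.

Call:
jog_arm --pt "0 0 0 -1 0 -4 50" --pt "0 0 0 0 0 -2 50" --pt "0 0 0 0 0 -1 50" --pt "0 0 0 0 0 -1 50" --pt "0 0 0 0 0 0 50"

```text
time: 22.12
tool_pos: [0.6127, 0.016, 0.123]
ee_rot: [3.142, -0.0, -0.0]
wrist_force: [-0.8, 0.5, -0.8]
width: 0.0557
```

Call:
jog_arm --pt "0 0 0 0 0 -1 50" --pt "0 0 0 0 0 0 50"

```text
time: 22.38
tool_pos: [0.6126, 0.016, 0.1229]
ee_rot: [3.142, -0.0, 0.0]
wrist_force: [-4.3, 0.4, 5.6]
width: 0.0559
```

Call:
jog_arm --pt "0 0 0 0 0 0 94" --pt "0 0 0 0 0 0 94" --pt "0 0 0 0 0 0 94" --pt "0 0 0 0 0 0 94" --pt "0 0 0 0 0 20 94" --pt "0 0 0 0 0 45 94" --pt "0 0 0 0 0 45 94" --pt "0 0 0 -20 0 45 94" --pt "0 0 0 -45 -45 0 94" --pt "0 0 0 -45 -45 0 94" --pt "0 0 0 -45 -45 0 94" --pt "0 0 0 -45 -45 0 94"

```text
time: 23.88
tool_pos: [0.4145, -0.1618, 0.2786]
ee_rot: [3.14, -0.003, 0.001]
wrist_force: [0.3, 0.0, 0.4]
width: 0.0941
```

Call:
jog_arm --pt "0 0 0 -36 -45 0 94" --pt "0 0 0 -22 -45 0 94" --pt "0 0 0 -16 -35 0 94" --pt "0 0 0 0 0 0 94" --pt "0 0 0 0 0 0 94"

```text
time: 24.5
tool_pos: [0.3421, -0.2854, 0.2777]
ee_rot: [3.141, -0.001, -0.0]
wrist_force: [0.1, 0.3, -0.1]
width: 0.094
```

```bash
python3 - <<'E'
from bench import *
import cv2,numpy as np
print(get_obs()["tool_pos"])
a=snapshot("side")[:,:,::-1];b=snapshot("top")[:,:,::-1]
o=np.hstack([cv2.resize(a[100:290,140:340],None,fx=2,fy=2),cv2.resize(b[100:290,180:380],None,fx=2,fy=2)])
cv2.imwrite("pics/p7.png",o)
cv2.imwrite("pics/p7z.png",cv2.resize(b[110:200,180:300],None,fx=6,fy=6,interpolation=2))
E
```

```text
[ 0.34212268 -0.28540689  0.27767361]
```

View pics/p7.png

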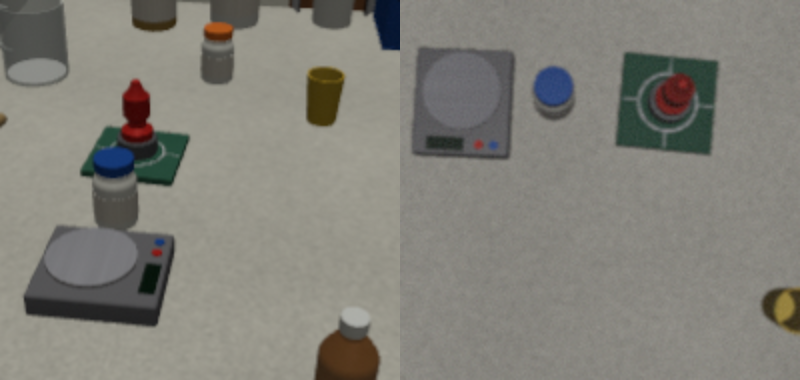

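View pics/p7z.png

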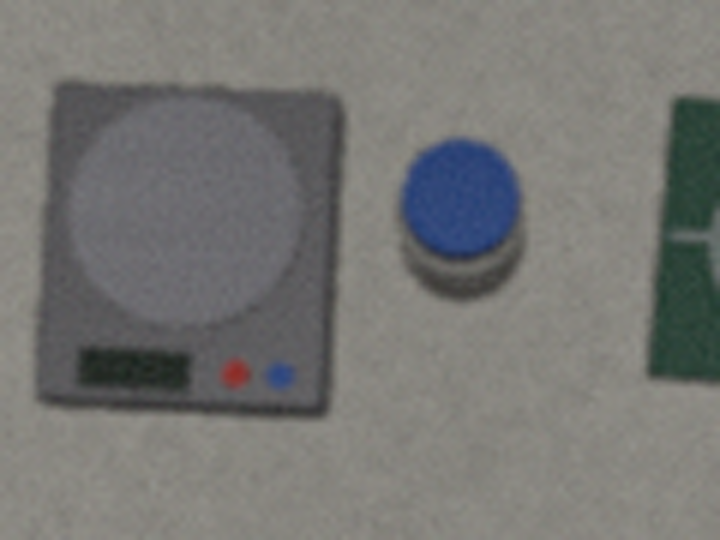

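```bash
python3 - <<'E'
from h import *
print(tri(cr(461,198,180,110,6),None,.095)[0],tri(cr(185,211,180,110,6),None,.04)[0])
C=np.array([tri(cr(*p,180,110,6),None,.03)[0] for p in ((57,87),(342,97),(326,412),(40,402))]);print(C,C.mean(0))
for a,b in((0,3),(1,2)):print(np.arctan2(*(C[a]-C[b])[::-1]))
for a,b in((0,1),(3,2)):print(np.arctan2(*(C[a]-C[b])[::-1])-np.pi/2)
E
```

```text
[612.05136022  16.04033963] [617.35680641 138.35081232]
[[675.28694347 198.89372859]
 [672.60708158  70.96425703]
 [530.35746742  74.92871685]
 [532.82447449 201.58769636]] [602.76899174 136.59359971]
-0.01890776386764358
-0.02786252809318436
-0.020944900061261373
-0.01947509111122847
```

Call:
jog_arm --pt "0 0 0 -3 -3.5 -30 94" --pt "0 0 0 0 0 -45 94" --pt "0 0 0 0 0 -35 94" --pt "0 0 0 0 0 -22 94" --pt "0 0 0 0 0 -12 94" --pt "0 0 0 0 0 -6 94" --pt "0 0 0 0 0 0 94" --pt "0 0 0 0 0 0 48" --pt "0 0 0 0 0 0 48" --pt "0 0 0 0 0 0 48" --pt "0 0 0 0 0 0 48" --pt "0 0 0 0 0 0 48"

```text
time: 26.1
tool_pos: [0.3389, -0.2894, 0.1269]
ee_rot: [3.141, -0.0, -0.0]
wrist_force: [-0.3, -0.2, 0.4]
width: 0.0568
```

Call:
jog_arm --pt "0 0 0 0 0 0 48" --pt "0 0 0 0 0 0 48" --pt "0 0 0 0 0 10 48" --pt "0 0 0 0 0 25 48" --pt "0 0 0 0 0 40 48" --pt "0 0 0 0 0 40 48" --pt "0 0 0 0 0 25 48" --pt "0 0 0 0 0 10 48" --pt "0 0 0 0 0 0 48"

```text
time: 27.22
tool_pos: [0.3389, -0.2893, 0.2769]
ee_rot: [3.141, -0.001, 0.0]
wrist_force: [0.8, 0.2, -1.5]
width: 0.0568
```

```bash
python3 - <<'E'
from bench import *
import cv2,numpy as np
a=snapshot("side")[:,:,::-1]
cv2.imwrite("pics/p8.png",cv2.resize(a[20:220,150:370],None,fx=3,fy=3))
E
```

```text
(no output)
```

View pics/p8.png

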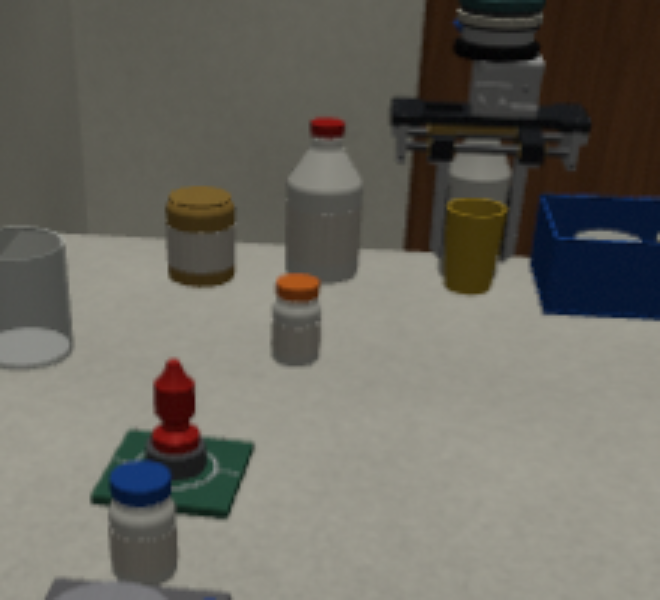

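Call:
jog_arm --pt "0 0 0 5 15 0 48" --pt "0 0 0 15 30 0 48" --pt "0 0 0 25 42 0 48" --pt "0 0 0 28 42 0 48" --pt "0 0 0 28 42 0 48" --pt "0 0 0 28 42 0 48" --pt "0 0 0 28 42 0 48" --pt "0 0 0 28 42 0 48" --pt "0 0 0 28 42 0 48" --pt "0 0 0 28 42 0 48" --pt "0 0 0 22 30 0 48" --pt "0 0 0 14.5 17 0 48"

```text
time: 28.78
tool_pos: [0.6161, 0.1417, 0.2746]
ee_rot: [-3.141, 0.004, 0.003]
wrist_force: [0.1, 0.2, -1.2]
width: 0.0568
```

Call:
jog_arm --pt "0 0 0 0 0 -10 48" --pt "0 0 0 0 0 -30 48" --pt "0 0 0 0 0 -35 48" --pt "0 0 0 0 0 -18 48" --pt "0 0 0 0 0 -8 48" --pt "0 0 0 0 0 -4 48" --pt "0 0 0 0 0 0 48" --pt "0 0 0 0 0 0 48"

```text
time: 29.78
tool_pos: [0.6169, 0.1388, 0.173]
ee_rot: [-3.141, -0.002, -0.0]
wrist_force: [0.0, -0.5, -0.1]
width: 0.0571
```

Contact expected at TCP z ≈ 167.

Call:
jog_arm --pt "0 0 0 0 0 -3 48" --pt "0 0 0 0 0 -1.5 48" --pt "0 0 0 0 0 -1 48" --pt "0 0 0 0 0 0 48" --pt "0 0 0 0 0 0 48"

```text
time: 30.4
tool_pos: [0.6164, 0.1388, 0.167]
ee_rot: [-3.142, -0.001, 0.0]
wrist_force: [-2.5, -0.2, 5.0]
width: 0.0567
```

Call:
jog_arm --pt "0 0 0 0 0 -1 48" --pt "0 0 0 0 0 0 48"

```text
time: 30.65
tool_pos: [0.6164, 0.1387, 0.1669]
ee_rot: [-3.142, -0.001, 0.0]
wrist_force: [-4.0, -0.5, 8.0]
width: 0.0565
```

Call:
jog_arm --pt "0 0 0 0 0 1 94" --pt "0 0 0 0 0 0 94" --pt "0 0 0 0 0 0 94" --pt "0 0 0 0 0 0 94" --pt "0 0 0 0 0 15 94" --pt "0 0 0 0 0 40 94" --pt "0 0 0 0 0 45 94" --pt "0 0 0 0 0 20 94" --pt "0 0 0 -14 40 0 94" --pt "0 0 0 -14 45 0 94" --pt "0 0 0 -14 45 0 94" --pt "0 0 0 -14 45 0 94"

```text
time: 32.15
tool_pos: [0.56, 0.3151, 0.2878]
ee_rot: [-3.141, -0.002, -0.0]
wrist_force: [0.3, 0.3, 0.3]
width: 0.0939
```

Call:
jog_arm --pt "0 0 0 -14 45 0 94" --pt "0 0 0 -10 30 0 94" --pt "0 0 0 -6 15 0 94" --pt "0 0 0 0 0 0 94" --pt "0 0 0 0 0 0 94"

```text
time: 32.78
tool_pos: [0.531, 0.4026, 0.2865]
ee_rot: [3.141, -0.001, -0.001]
wrist_force: [-0.7, 0.5, 0.1]
width: 0.0942
```

```bash
python3 - <<'E'
from bench import *
import cv2,numpy as np
print(get_obs()["tool_pos"])
a=snapshot("side")[:,:,::-1];b=snapshot("top")[:,:,::-1]
o=np.hstack([cv2.resize(a[100:360,140:340],None,fx=2,fy=2),cv2.resize(b[100:360,80:280],None,fx=2,fy=2)])
cv2.imwrite("pics/p9.png",o)
cv2.imwrite("pics/p9z.png",cv2.resize(b[110:200,180:300],None,fx=6,fy=6,interpolation=2))
E
```

```text
[0.53101278 0.40261708 0.28651454]
```

View pics/p9.png

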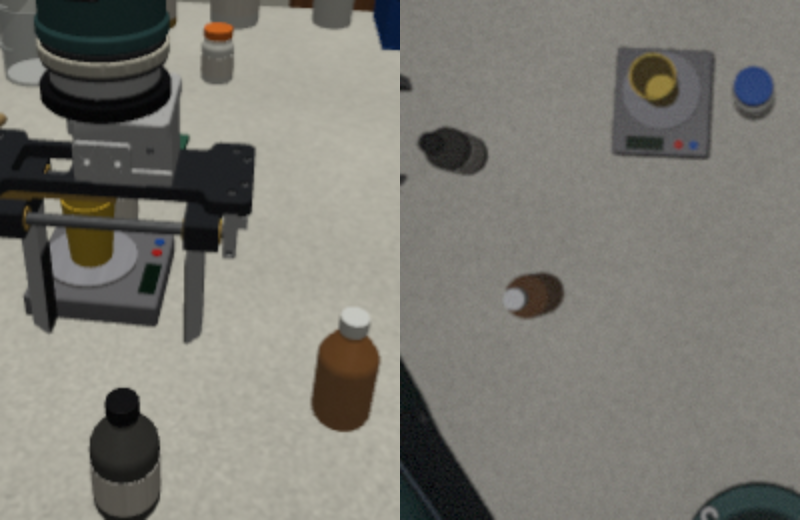

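View pics/p9z.png

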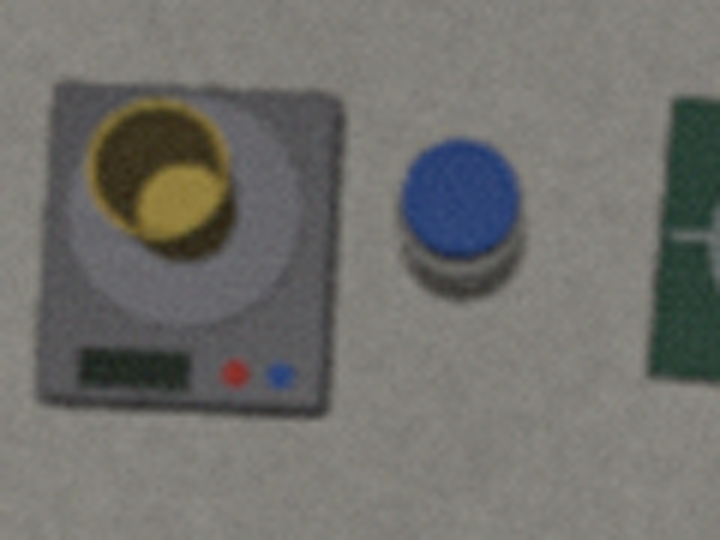

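```bash
python3 - <<'E'
from h import *
print(tri(cr(160,171,180,110,6),None,.12)[0],"pan",tri(cr(185,211,180,110,6),None,.04)[0])
E
```

```text
[615.32775179 137.09207128] pan [617.35680641 138.35081232]
```

Call:
jog_arm --pt "0 0 0 0 1 -30 94" --pt "0 0 0 0 0 -45 94" --pt "0 0 0 0 0 -35 94" --pt "0 0 0 0 0 -23 94" --pt "0 0 0 0 0 -13 94" --pt "0 0 0 0 0 -7 94" --pt "0 0 0 0 0 0 94" --pt "0 0 0 0 0 0 50" --pt "0 0 0 0 0 0 50" --pt "0 0 0 0 0 0 50" --pt "0 0 0 0 0 0 50" --pt "0 0 0 0 0 0 50"

```text
time: 34.38
tool_pos: [0.5308, 0.4048, 0.1335]
ee_rot: [-3.141, -0.001, -0.0]
wrist_force: [1.0, -0.4, -0.2]
width: 0.0555
```

Call:
jog_arm --pt "0 0 0 0 0 0 50" --pt "0 0 0 0 0 0 50" --pt "0 0 0 0 0 10 50" --pt "0 0 0 0 0 25 50" --pt "0 0 0 0 0 30 50" --pt "0 0 0 0 0 5 50" --pt "0 0 0 0 0 0 50" --pt "0 0 0 0 0 0 50"

```text
time: 35.38
tool_pos: [0.5296, 0.4043, 0.201]
ee_rot: [3.139, 0.003, 0.0]
wrist_force: [0.4, -0.1, -3.6]
width: 0.0552
```

```bash
python3 - <<'E'
from bench import *
import cv2,numpy as np
a=snapshot("side")[:,:,::-1]
cv2.imwrite("pics/p10.png",cv2.resize(a[150:380,110:350],None,fx=2.5,fy=2.5))
E
```

View pics/p10.png

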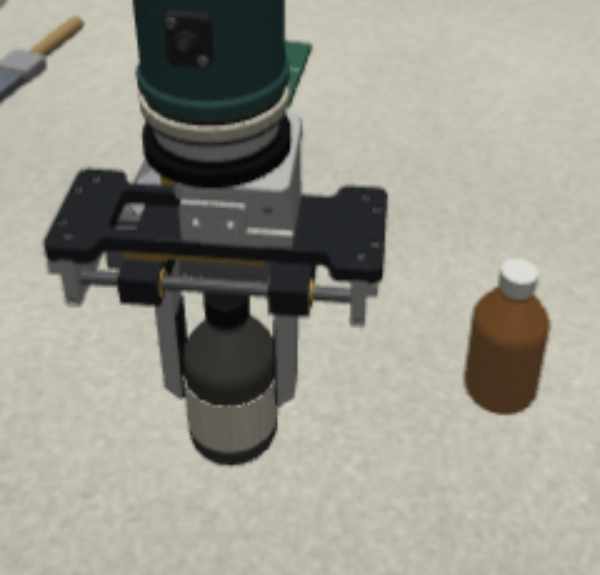

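Call:
jog_arm --pt "0 0 0 8 -10 0 50" --pt "0 0 0 18 -25 0 50" --pt "0 0 0 22 -35 0 50" --pt "0 0 0 21 -35 0 50" --pt "0 0 0 13 -25 0 50" --pt "0 0 0 7.5 -13 0 50" --pt "0 0 0 0 0 -10 50" --pt "0 0 0 0 0 -20 50" --pt "0 0 0 0 0 -20 50" --pt "0 0 0 0 0 -8 50" --pt "0 0 0 0 0 -4 50" --pt "0 0 0 0 0 0 50"

```text
time: 36.92
tool_pos: [0.6199, 0.262, 0.1413]
ee_rot: [-3.142, -0.0, 0.0]
wrist_force: [-0.6, -0.4, -2.0]
width: 0.0555
```

Call:
jog_arm --pt "0 0 0 0 0 0 50"

```text
time: 37.05
tool_pos: [0.6204, 0.2619, 0.1423]
ee_rot: [-3.141, -0.002, 0.0]
wrist_force: [0.7, 0.2, -3.3]
width: 0.0554
```

Call:
jog_arm --pt "0 0 0 0 0 -4 50" --pt "0 0 0 0 0 -2 50" --pt "0 0 0 0 0 -1 50" --pt "0 0 0 0 0 -1 50" --pt "0 0 0 0 0 0 50"

```text
time: 37.67
tool_pos: [0.6199, 0.2617, 0.1335]
ee_rot: [3.142, -0.0, 0.0]
wrist_force: [-1.0, -0.3, -2.2]
width: 0.0556
```

Call:
jog_arm --pt "0 0 0 0 0 -1 50" --pt "0 0 0 0 0 0 50"

```text
time: 37.92
tool_pos: [0.6199, 0.2617, 0.1335]
ee_rot: [-3.141, -0.001, 0.0]
wrist_force: [-3.3, -1.8, 4.8]
width: 0.0552
```

Call:
jog_arm --pt "0 0 0 0 0 0 94" --pt "0 0 0 0 0 0 94" --pt "0 0 0 0 0 0 94" --pt "0 0 0 0 0 0 94" --pt "0 0 0 0 0 15 94" --pt "0 0 0 0 0 40 94" --pt "0 0 0 0 0 45 94" --pt "0 0 0 0 0 45 94" --pt "0 0 0 0 20 25 94" --pt "0 0 0 -20 45 0 94" --pt "0 0 0 -30 45 0 94" --pt "0 0 0 -40 45 0 94"

```text
time: 39.42
tool_pos: [0.5294, 0.4178, 0.3033]
ee_rot: [-3.141, -0.002, -0.001]
wrist_force: [0.1, -0.1, -0.1]
width: 0.0938
```

Call:
jog_arm --pt "0 0 0 -45 45 0 94" --pt "0 0 0 -45 45 0 94" --pt "0 0 0 -45 30 0 94" --pt "0 0 0 -45 20 0 94" --pt "0 0 0 -30 10 0 94" --pt "0 0 0 0 0 0 94" --pt "0 0 0 0 0 0 94"

```text
time: 40.3
tool_pos: [0.3222, 0.5649, 0.3031]
ee_rot: [-3.141, -0.001, -0.0]
wrist_force: [-0.6, -0.2, 0.4]
width: 0.0936
```

```bash
python3 - <<'E'
from bench import *
import cv2,numpy as np
o=get_obs();print(o["tool_pos"],o["time"])
a=snapshot("side")[:,:,::-1];b=snapshot("top")[:,:,::-1]
cv2.imwrite("pics/p11.png",cv2.resize(a,None,fx=1.5,fy=1.5))
cv2.imwrite("pics/p11t.png",cv2.resize(b[110:210,120:360],None,fx=3.3,fy=3.3,interpolation=2))
cv2.imwrite("pics/p11z.png",cv2.resize(b[110:200,120:240],None,fx=6,fy=6,interpolation=2))
cv2.imwrite("pics/p11y.png",cv2.resize(b[110:200,230:350],None,fx=6,fy=6,interpolation=2))
E
```

```text
[0.3221754  0.56490668 0.30306973] 40.3
```

View pics/p11.png

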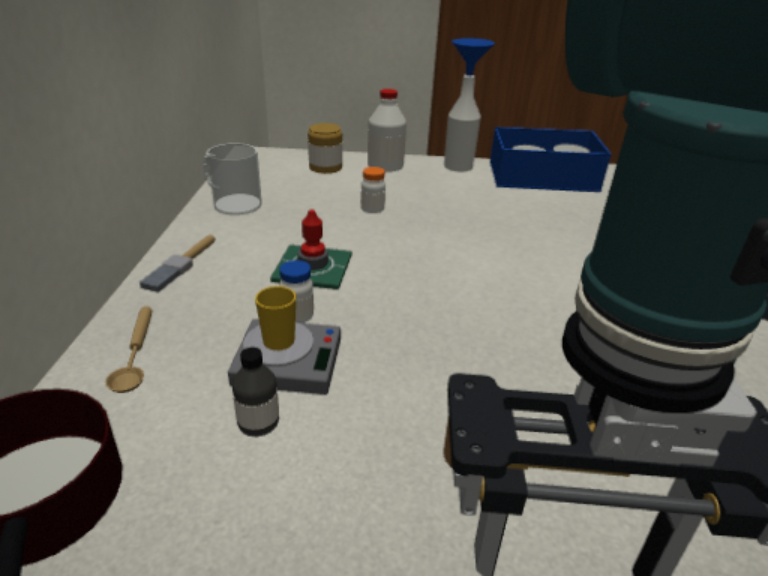

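View pics/p11z.png

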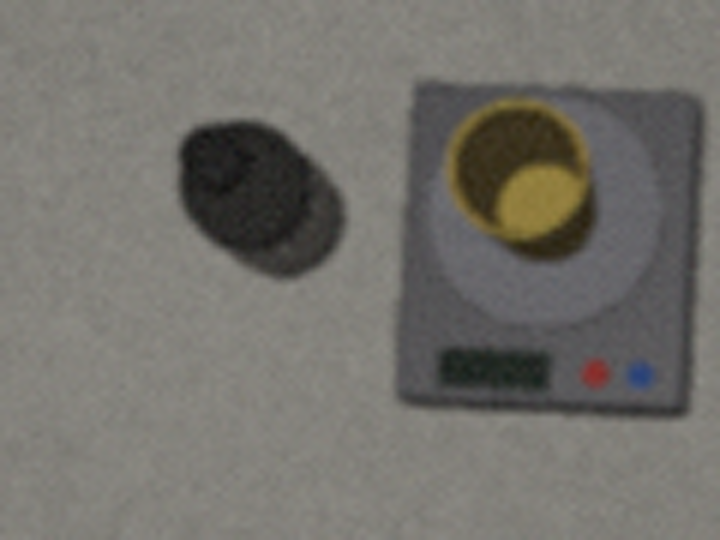

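View pics/p11y.png

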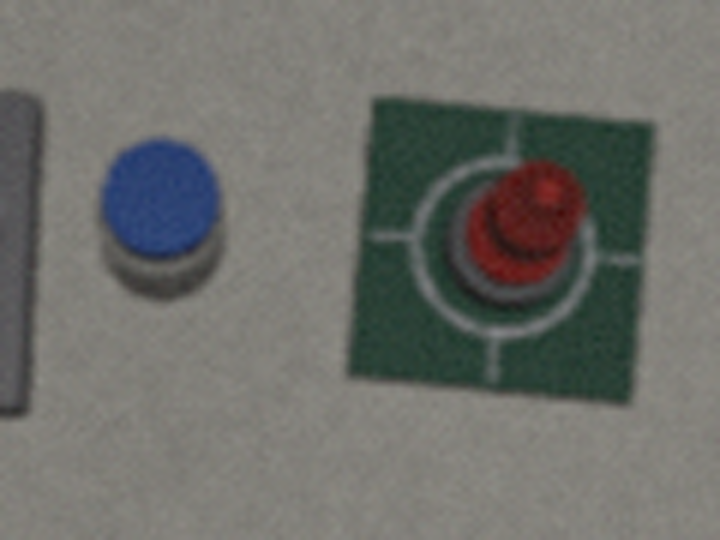

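```bash
python3 - <<'E'
from h import *
S=np.array([617.,138.5]);y=-.022
R=np.array([[np.cos(y),np.sin(y)],[-np.sin(y),np.cos(y)]])
b=tri(cr(217,157,120,110,6),None,.12)[0];j=tri(cr(161,198,230,110,6),None,.095)[0]
print("bottle",b,R@(b-S),"jar",j,R@(j-S))
print("cup",tri(cr(519,171,120,110,6),None,.12)[0]-S,"model tip",tri(cr(548,189,230,110,6),None,.125)[0])
# side cross-check (pixels in 1.5x picture)
q=lambda u,v:np.array([u/1.5,v/1.5])
print("side: bottle cap",tri(None,q(251,357),.12)[0],"jar cap",tri(None,q(295,269),.095)[0],"cup rim",tri(None,q(277,299),.12)[0],"tip",tri(None,q(312,213),.125)[0])
E
```

```text
bottle [619.28932554 259.64585108] [ -0.37622219 121.16689607] jar [612.05136022  16.04033963] [  -2.25354705 -122.53888762]
cup [-1.67828678 -1.00491144] model tip [ 611.11449945 -138.99220259]
side: bottle cap [615.54670813 273.48947151] jar cap [609.27357672  24.40520152] cup rim [610.67537657 147.1937218 ] tip [ 604.21816061 -120.68126327]
```

```bash
python3 - <<'E'
from h import *
a=snapshot("side")[:,:,::-1].copy()
f=6;x0,y0=140,130
z=cv2.resize(a[y0:y0+95,x0:x0+110],None,fx=f,fy=f,interpolation=2)
for X in [(.6195,.2605,.12),(.612,.016,.095),(.6162,.1382,.12),(.6105,-.139,.125),(.6195,.2605,0),(.612,.016,0),(.6105,-.139,.037)]:
    p=proj("side",X)[0]; q=((p-[x0,y0]+.5)*f-.5).astype(int); cv2.drawMarker(z,tuple(int(i) for i in q),(0,255,0),0,14,1)
cv2.imwrite("pics/p12.png",z)
E
```

```text
(no output)
```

View pics/p12.png

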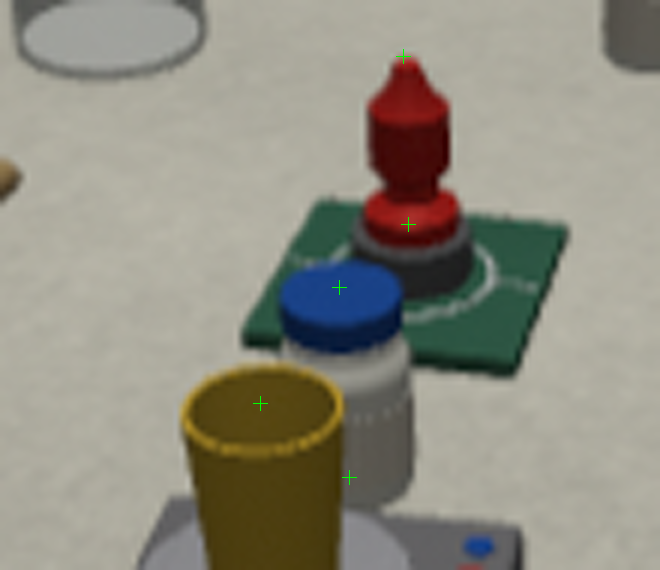

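Projected positions agree with the side view to about 1 px, which is within the calibration error. Everything stands upright, so I'm handing in.

```bash
python3 -c "
from bench import *
print(close_job())"
```

```text
the job is handed in; nothing more can be done
None
```

The bench is set out and the job is handed in, at about 40 s of the 141 s allowed. The hand-in reports no verdict.

The last check was from the top camera, using the known heights. All five placements are inside their limits:

| Thing | Measured position | Limit |
|---|---|---|
| Plinth | about 2 mm from the board's centre (measured before the model went on it) | 12 mm |
| Model | about 1 mm from the plinth's centre | 9 mm |
| Cup | about 2 mm from the pan's centre | 12 mm |
| Jar (blue cap) | scale frame x −2 mm, y −123 mm, on the board side | x ±15 mm, y −138 to −108 mm |
| Bottle (black cap) | scale frame x 0 mm, y +121 mm, on the opposite side | x ±15 mm, y 108 to 138 mm |

In the last pictures all five stand upright and released, with the gripper well clear. I did not go near the orange-capped jar or the amber bottle. The orange-capped jar looks unmoved in the last picture. The amber bottle was hidden behind the gripper there; it stood in its place in the picture before.

**Disagreement between views:** rough readings from the side picture, at fixed heights, put the tops 8–18 mm further left (+y). Projecting the top-view positions back into an enlarged side picture agreed to about 1 px for the model, jar and cup. The bottle was not in that crop, so its side reading (14 mm off in y) was not rechecked. I trusted the top view because the side camera's angle is shallow. The bottle's top-view position also matched where the arm let it go to within about 2 mm.

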